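# Swing a carton round the turning post and slide it onto the weighing plate

### The job

The flat yellow carton lies crosswise to the weighing lane. Push it along the table until its long side meets the steel turning post while it is still crosswise, then push the blue-banded end so that the carton swings round against the post until it lies in line with the lane, and slide it, blue-banded end first, between the rails onto the weighing plate until it is up against the red end stop. Keep it flat on the table the whole time, and leave the two cans and the jar standing where they are.

Things in the scene. Friction and masses are not known exactly. Their poses are not given: they have to be found in the camera images.
- guide: The fixed weighing lane, screwed to the table; place and heading vary. Origin: on the table at the axis of the turning post; z up. The lane runs along its -y, centre line at x = -73 mm, 130 mm wide between two aluminium rails; a red end stop closes it. Rails and stop: 24 mm high, 12 mm thick. Between the rails lies a flush steel weighing plate (no step).
- long_rail (a point): Middle of the long rail's inner foot edge: guide x = -8, y = -217 mm. This inner face is in line with the post's edge and runs along guide y from -50 to -385 mm, on the +x side of the lane. Axes are the guide's.
- short_rail (a point): Inner foot edge of the short rail where its straight part begins: guide x = -138, y = -210 mm; it runs on to y = -385 mm. In front of it a 45 mm mouth piece flares outwards to x about -156 mm at y about -170 mm. Axes are the guide's.
- stop_face (a point): Middle of the inner face of the red end stop, at the table: guide x = -73, y = -385 mm. Axes are the guide's.
- post: The fixed steel turning post with an orange top, 16 mm diameter, 55 mm high, at the guide's origin; its axes are the guide's.
- plate_centre (a point): Centre of the weighing plate, 18 mm above the table: guide x = -73, y = -290 mm. The middle of the carton comes here. Axes are the guide's.
- carton: Loose closed flat carton, yellow with a blue band round one end, 190 mm long (x), 115 wide (y), 36 high, 0.3 to 0.65 kg. Origin: centre of its underside; z up; the banded end is at -x. It starts with its x within 0.2 rad of the guide's x and the post on its -y side, nearer to the plain end. In the lane it is turned by +90 degrees (counter-clockwise from above): its x along the guide's +y.
- carton_mid (a point): Centre of the carton, half-way up (18 mm above its underside). At the start it lies at guide x = -75 to -40, y = 90 to 130 mm. Axes are the carton's.
- banded_end (a point): Centre of the carton's blue-banded end face, 95 mm from its middle towards the carton's -x, 18 mm up. Axes are the carton's.
- red_can: Loose bystander: red-labelled can, 74 mm diameter, 110 mm high, beyond the lane. Origin: centre of its underside.
- green_can: Loose bystander: green-labelled can, 74 mm diameter, 110 mm high, beyond the lane. Origin: centre of its underside.
- jar: Loose bystander: amber jar with white cap, 70 mm diameter, 100 mm high, beyond the lane. Origin: centre of its underside.

How it is judged:
By the outcome, as a careful person would: the job done as asked, in the order asked, and still so for the second after the job is handed in, with the robot touching nothing.
It also fails if it takes over 61 s, if anything falls off the work surface, if the arm or the gripper's body presses on something with over 40 N, if the wrist force passes 120 N, or if a joint passes its speed limit or range.

### The arm

A 6-joint arm with a two-finger parallel gripper is mounted at the origin on the work surface. World frame = base frame: x ahead of the robot, y to its left, z up, the work surface at z = 0. Lengths are in m, angles in rad, forces in N, time in s.
With the tool pointing down it reaches from about 0.35 to 0.975 m from the base axis. Payload 4.9 kg.
Tool frame: the origin (TCP) lies midway between the tips of the shut fingers; the grasp point (between the pads) lies manip.grip_depth behind it (manip.grip_depth is the distance from the TCP to the grasp point, in m); z points along the fingers, x is the direction in which the jaws open and shut, and the axes are right-handed (so a half turn about z gives the same grasp; the last joint's range is limited). The gripper opens to 85 mm and grips with 20 to 120 N. Pads are 22 mm wide; open, the fingers measure 114 mm over their backs; the gripper's body (76 mm by 85 mm) begins 54 mm behind the grasp point. The pads swing forward as they close: fully open they stand 13 mm farther back than shut.
Start: joints at [-1.277, 0.053, 1.613, -0, 1.476, -0.119], TCP at [0.251, -0.572, 0.231] pointing down, gripper open.
Joint ranges: [-3.01, 3.01], [-1.01, 2.22], [0.06, 2.58], [-1.02, 4.17], [0.09, 2.62], [-3.14, 3.14]. Speed limits (rad/s): [2.57, 2.57, 3.14, 3.14, 3.14, 3.14].

### API

Orientations are given as a unit quaternion [w, x, y, z].
In Python, from plant import state, grab_frame, ticket, manip gives the robot as it stands.
- The arm moves only by the tool carry_out, never from a script. Its argument "moves" is a list that holds one entry, the list of rows, each a list of 7 numbers: the turn, a rotation vector about the tool's x, y, z each as a share of 5 degrees, from -1 to 1, then the shift along the tool's x, y, z each as a share of 0.04 m, from -1 to 1, then the gripper command: -1 is shut, 1 is fully open, values between are in proportion. A call has 1 to 8 rows; each row shifts and turns the commanded pose from where the row before left it, along the tool's axes as they then stand; what a row does not reach is not made up. A row lasts 1/12 s, in which the tool goes at most 41.7 mm and 7.16 degrees, less where a joint would pass 70% of its speed; a pose out of reach is approached as far as the arm can. A call with a number of a shift or a turn outside -1 to 1 is refused whole. A call with a gripper value outside its range is refused whole. The fingers move at their own pace and stop on an object; the grip force is fixed at half the most. Time passes only in rows, so rows that do not move let the fingers close. It gives the time, the measured TCP pose, the force and the opening at its end, in the units of the state.
- state(): the state, without advancing time (a new reading comes with each control period).
- grab_frame(name): name is "scene" or "top"; returns a dict with "frame" (384x512x3 uint8, red, green, blue), "z_map" (384x512 float32, m along the optical axis (not along the pixel's ray), 0 where there is no reading), "K" (3x3 intrinsics, pixels), "world_from_camera" (4x4, takes a point from camera to world coordinates). Camera axes: x right, y down, z forward; pixel columns grow to the right and rows downward; lengths in m; the calibration is good to about 2 mm. A picture is of the moment at which its call begins.
- ticket.job_done(): hands the job in, once; it reports no verdict.
The state is a dict: "time": time; "joint_pos": joint angles; "joint_vel": joint speeds; "joint_efforts": joint torques, N m; "tool_pos": TCP position; "tool_rot": TCP orientation; "contact_force": force on the tool from outside, world axes, zero at the start; "ft_torque": the same for the moment, N m; "gripper_width": opening from 0.0 (shut) to 1.0 (fully open).
Only numpy, scipy, OpenCV 4.12 (cv2) and the standard library are available. Lean on these libraries where they do the work, as an engineer would, in place of code of your own. Each camera call takes 0.05 s, during which the arm holds its last target.

## Working session

There is one attempt and no reset: what is moved stays moved. The work goes in short steps, Python scripts to look and compute and a tool call to move; the robot and the scene stay as the last step left them, time stands still between calls to the robot, and variables do not carry over. Pictures are saved under pics/ and viewed, and the job is handed in when it is done.

Besides the shell and the picture viewer there is one more tool, called after "Emit:" as name(argument=value, ...) on one line, values as JSON. carry_out: Moves the arm, as the interface text tells. Shift numbers are shares of 0.04 m and turn numbers shares of 5 degrees, none past 1 either way. Its arguments: {"type":"object","properties":{"moves":{"type":"array"}},"required":["moves"]}

```bash
ls; mkdir -p pics; python3 - <<'E'
from plant import state, grab_frame, manip
import cv2,numpy as np
print(state()); print(manip.grip_depth)
for n in("scene","top"):
    f=grab_frame(n); cv2.imwrite(f"pics/{n}0.png",f["frame"][:,:,::-1]); np.savez(f"pics/{n}0.npz",**f)
    print(f["K"],f["world_from_camera"])
E
```

```text
pics
{'time': 0.0, 'joint_pos': array([-1.27696675e+00,  5.33439670e-02,  1.61432877e+00, -1.64305932e-05,
        1.47597755e+00, -1.19012679e-01]), 'joint_vel': array([ 1.47041408e-03,  2.39901666e-05, -5.06940839e-04, -9.51035465e-04,
       -4.12841658e-04,  4.21570566e-04]), 'joint_efforts': array([-1.05386684e-03, -3.93682015e+01, -3.70175743e+01, -2.13265030e-04,
        7.13513742e-03, -1.20987960e-05]), 'tool_pos': array([ 0.2505635 , -0.57188551,  0.23005023]), 'tool_rot': array([-6.54935985e-04,  8.37022809e-01, -5.47167030e-01, -7.93471643e-04]), 'contact_force': array([ 1.12845975, -0.14015925,  0.41111481]), 'ft_torque': array([-0.00248515, -0.0129835 , -0.0170793 ]), 'gripper_width': 0.9980386050509011}
0.0187
[[431.79458215   0.         257.77841053]
 [  0.         431.79458215 186.00042626]
 [  0.           0.           1.        ]] [[-0.02439705  0.68862841 -0.72470386  1.21739723]
 [ 0.99951926  0.03067571 -0.00449998 -0.015681  ]
 [ 0.01913199 -0.72446526 -0.68904576  0.70249094]
 [ 0.          0.          0.          1.        ]]
[[387.78324532   0.         256.84987599]
 [  0.         387.78324532 187.90051567]
 [  0.           0.           1.        ]] [[ 0.02677861 -0.99384239  0.10751839  0.45925178]
 [-0.99948911 -0.02849649 -0.01447274  0.01640041]
 [ 0.01744752 -0.1070759  -0.99409775  0.98712076]
 [ 0.          0.          0.          1.        ]]
```

View pics/scene0.png

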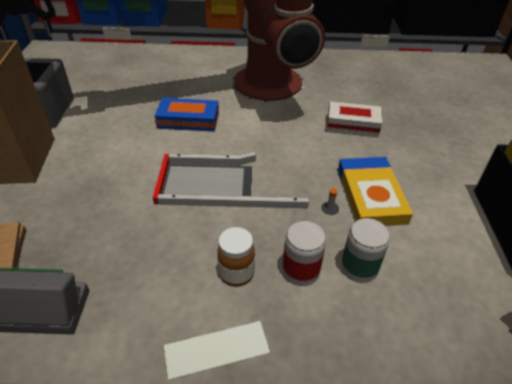

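View pics/top0.png

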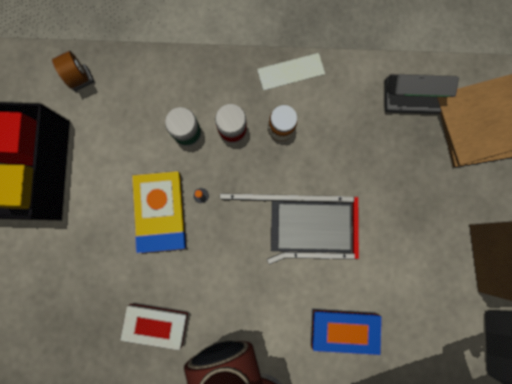

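The scene view shows the carton at (375,190), the post at (333,198), the lane at (160–305, 155–205) and the cans and jar in front. In the top view the carton is at (158,212) with its blue band at the bottom (160,243). The post is at (200,195), the long rail at y≈198, the short rail at y≈257, the red stop at x≈356, and the cans and jar at (182,125), (231,122) and (283,121).

```bash
cat > h.py <<'E'
import numpy as np,cv2
from plant import state,grab_frame
def ray(f,uv,z):
    K=f["K"];T=f["world_from_camera"];uv=np.atleast_2d(np.asarray(uv,float))
    d=np.c_[(uv-[K[0,2],K[1,2]])/[K[0,0],K[1,1]],np.ones(len(uv))]@T[:3,:3].T
    o=T[:3,3];return o+d*((z-o[2])/d[:,2])[:,None]
def dirs(f,uv):
    K=f["K"];T=f["world_from_camera"];d=T[:3,:3]@np.r_[(uv[0]-K[0,2])/K[0,0],(uv[1]-K[1,2])/K[1,1],1]
    return T[:3,3],d/np.linalg.norm(d)
def tri(f1,a,f2,b):
    o1,d1=dirs(f1,a);o2,d2=dirs(f2,b)
    t=np.linalg.lstsq(np.c_[d1,-d2],o2-o1,rcond=None)[0]
    p,q=o1+t[0]*d1,o2+t[1]*d2;return (p+q)/2,np.linalg.norm(p-q)
def blobs(f,lo,hi,amin=15):
    h=cv2.cvtColor(f["frame"],cv2.COLOR_RGB2HSV)
    m=cv2.inRange(h,np.array(lo),np.array(hi));n,l,s,c=cv2.connectedComponentsWithStats(m)
    return [(c[i].round(1).tolist(),int(s[i,4]),s[i,:4].tolist()) for i in range(1,n) if s[i,4]>=amin]
E
python3 - <<'E'
from h import *
for n in("scene","top"):
    f=dict(np.load(f"pics/{n}0.npz"))
    for k,lo,hi in(("yellow",(20,120,80),(33,255,255)),("orange",(3,140,90),(18,255,255)),("blue",(105,140,60),(125,255,255)),("red",(172,150,90),(179,255,255)),("red0",(0,170,90),(3,255,255))):
        print(n,k,blobs(f,lo,hi,12))
f=dict(np.load("pics/top0.npz"));cv2.imwrite("pics/topz.png",cv2.resize(f["frame"][100:280,110:380,::-1],None,fx=2.9,fy=2.9,interpolation=cv2.INTER_CUBIC))
f=dict(np.load("pics/scene0.npz"));cv2.imwrite("pics/scz.png",cv2.resize(f["frame"][130:290,140:420,::-1],None,fx=2.8,fy=2.8,interpolation=cv2.INTER_CUBIC))
E
```

```text
scene yellow [([378.7, 196.1], 1803, [344, 168, 69, 57])]
scene orange [([202.5, 44.0], 16, [195, 44, 16, 1]), ([411.0, 50.0], 17, [403, 50, 17, 1]), ([295.2, 82.3], 121, [290, 72, 11, 19]), ([186.7, 107.0], 274, [169, 103, 36, 9]), ([377.9, 193.1], 262, [367, 186, 23, 15]), ([333.1, 190.9], 41, [330, 188, 7, 7])]
scene blue [([152.2, 21.2], 71, [146, 15, 13, 11]), ([109.9, 23.5], 12, [107, 22, 7, 3]), ([186.5, 111.0], 835, [155, 98, 63, 24]), ([163.6, 126.5], 24, [158, 126, 13, 2]), ([193.5, 128.3], 47, [175, 127, 33, 3]), ([363.7, 162.5], 443, [340, 157, 50, 13])]
scene red []
scene red0 [([210.7, 43.3], 58, [186, 42, 48, 3]), ([355.2, 111.2], 162, [341, 108, 29, 8]), ([160.6, 176.6], 216, [153, 154, 15, 45])]
top yellow [([11.1, 183.9], 970, [0, 164, 25, 42]), ([157.6, 205.3], 1774, [132, 171, 52, 64])]
top orange [([63.5, 63.7], 331, [53, 52, 22, 26]), ([481.2, 120.8], 3178, [441, 76, 71, 89]), ([454.9, 161.4], 14, [454, 157, 3, 9]), ([156.4, 198.7], 307, [147, 189, 20, 20]), ([198.2, 193.5], 47, [195, 190, 8, 8]), ([358.0, 227.0], 39, [358, 208, 1, 39]), ([347.3, 333.2], 712, [328, 324, 40, 20])]
top blue [([160.4, 242.4], 754, [136, 233, 50, 19]), ([346.0, 331.9], 1671, [313, 311, 68, 43])]
top red []
top red0 [([9.5, 131.3], 815, [0, 112, 22, 41]), ([355.1, 227.1], 280, [353, 198, 5, 60]), ([152.7, 327.8], 504, [136, 318, 35, 20])]
```

View pics/topz.png

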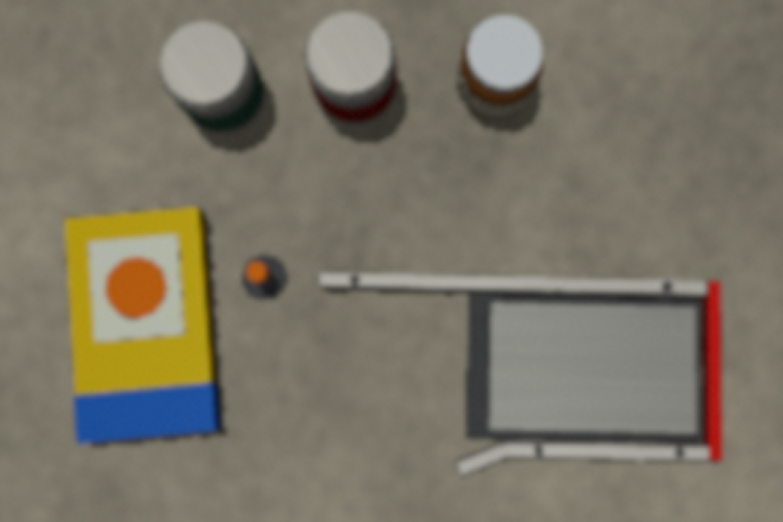

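View pics/scz.png

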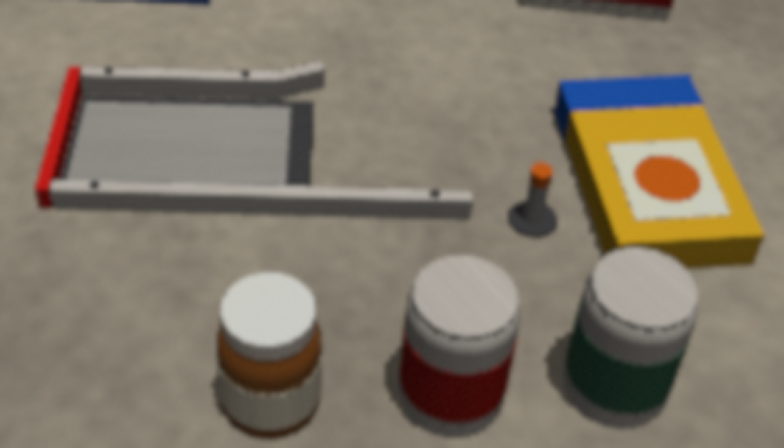

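```bash
cat >> h.py <<'E'
def carton(f,z=0.036,roi=(100,100,420,300),vy=90):
    h=cv2.cvtColor(f["frame"],cv2.COLOR_RGB2HSV)
    y=cv2.inRange(h,np.array((20,130,vy)),np.array((33,255,255)));b=cv2.inRange(h,np.array((105,140,70)),np.array((125,255,255)))
    R=np.zeros_like(y);x0,y0,x1,y1=roi;R[y0:y1,x0:x1]=255
    y&=R;b&=R
    def big(m):
        n,l,s,c=cv2.connectedComponentsWithStats(m);i=1+np.argmax(s[1:,4]);return (l==i)
    y=big(y);b=big(b)
    # subpixel-ish: cast the contour of union to plane z, min area rect there
    u=((y|b)*255).astype(np.uint8);u=cv2.morphologyEx(u,cv2.MORPH_CLOSE,np.ones((5,5)))
    c=max(cv2.findContours(u,cv2.RETR_EXTERNAL,cv2.CHAIN_APPROX_NONE)[0],key=cv2.contourArea)[:,0]
    P=ray(f,c,z)[:,:2]
    (cx,cy),(w,hh),a=cv2.minAreaRect((P*1000).astype(np.float32))
    a=np.deg2rad(a)+(0 if w>hh else np.pi/2)
    bc=ray(f,[np.argwhere(b).mean(0)[::-1]],z)[0,:2];c0=np.array([cx,cy])/1000
    d=np.array([np.cos(a),np.sin(a)])
    if d@(c0-bc)<0:d=-d
    return c0,np.arctan2(d[1],d[0]),sorted((w,hh))
E
python3 - <<'E'
from h import *
s=dict(np.load("pics/scene0.npz"));t=dict(np.load("pics/top0.npz"))
print("carton top",carton(t),"scene",carton(s,vy=130))
print("post",tri(s,(333.1,190.2),t,(198.2,193.5)),ray(t,(198.2,193.5),.055),ray(s,(333.1,190.2),.055))
print("logo",tri(s,(377.9,193.1),t,(156.4,198.7)))
z=lambda u,v:(u/2.9+110,v/2.9+100)
zs=lambda u,v:(u/2.8+140,v/2.8+130)
for n,p in dict(Lstart=z(322,288),Lend=z(706,293),stopT=z(709,283),stopB=z(710,460),Sstart=z(505,444),Send=z(708,446),mouth=z(458,464)).items(): print(n,ray(t,[p],.024)[0])
for n,p in dict(Lstart=zs(471,192),stopnear=zs(48,184),stopfar=zs(78,68),mouth=zs(322,66)).items(): print("sc",n,ray(s,[p],.024)[0])
print("stop tri",tri(s,zs(40,190),t,z(720,283)))
for n,p in dict(green=z(207,66),red=z(351,55),jar=z(504,54)).items(): print(n,ray(t,[p],.1 if n=='jar' else .11)[0])
Z=t["z_map"]
for p in [(157,205),(198,193),(182,125)]:
  o,d=dirs(t,p);T=t["world_from_camera"];fw=T[:3,2];print("z",(o+d*Z[p[1],p[0]]/(d@fw))[2])
E
```

```text
carton top (array([0.49831708, 0.24231793]), np.float64(0.12251842634347272), [116.99588012695312, 190.1359405517578]) scene (array([0.5203537 , 0.24482315]), np.float64(0.12210050146703362), [113.96256256103516, 150.2098846435547])
post (array([0.5424364 , 0.14348211, 0.05511323]), np.float64(0.00030475862677373564)) [[0.54246292 0.14365066 0.055     ]] [[0.54232659 0.14335445 0.055     ]]
logo (array([0.52833957, 0.24703099, 0.03696348]), np.float64(0.0009677604421918532))
Lstart [0.53234266 0.09064627 0.024     ]
Lend [ 0.53732722 -0.23996052  0.024     ]
stopT [ 0.54605208 -0.24256029  0.024     ]
stopB [ 0.39534722 -0.24336833  0.024     ]
Sstart [ 0.40427313 -0.06896465  0.024     ]
Send [ 0.40704183 -0.24166635  0.024     ]
mouth [ 0.38655612 -0.02952882  0.024     ]
sc Lstart [0.5392872 0.0927604 0.024    ]
sc stopnear [ 0.54490598 -0.24199802  0.024     ]
sc stopfar [ 0.40064275 -0.24357322  0.024     ]
sc mouth [ 0.38765199 -0.02982812  0.024     ]
stop tri (array([ 0.5465736, -0.2510491,  0.0191544]), np.float64(0.004624095052359578))
green [0.70036457 0.18191533 0.11      ]
red [0.71299032 0.06773133 0.11      ]
jar [ 0.72065813 -0.05541272  0.1       ]
z 0.036633074479231253
z 0.0552518108804001
z 0.11129559204779016
```

Emit:
carry_out(moves=[[[0,0,-0.96,0,0,0,1],[0,0,-0.96,0,0,0,1],[0,0,-0.96,0,0,0,1],[0,0,-0.96,0,0,0,1],[0,0,-0.96,0,0,0,1],[0,0,-0.96,0,0,0,1],[0,0,-0.96,0,0,0,1]]])

```text
time: 0.68
tool_pos: [0.2506, -0.5721, 0.2305]
tool_rot: [-0.001, 0.96, -0.28, -0.0]
contact_force: [-0.1, 0.3, -0.7]
gripper_width: 1.001
```

Emit:
carry_out(moves=[[[0,0,-0.96,0,0,0,1],[0,0,-0.96,0,0,0,1],[0,0,-0.96,0,0,0,1],[0,0,-0.96,0,0,0,1],[0,0,-0.96,0,0,0,1],[0,0,-0.96,0,0,0,1],[0,0,-0.96,0,0,0,1],[0,0,0,0,0,0,1]]])

```text
time: 1.35
tool_pos: [0.2506, -0.5721, 0.2306]
tool_rot: [-0.001, 1.0, 0.008, -0.0]
contact_force: [-0.1, 0.1, 0.1]
gripper_width: 0.997
```

Emit:
carry_out(moves=[[[0,0,0,0.27,-0.95,0,1],[0,0,0,0.27,-0.95,0,1],[0,0,0,0.27,-0.95,0,1],[0,0,0,0.27,-0.95,0,1],[0,0,0,0.27,-0.95,0,1],[0,0,0,0.27,-0.95,0,1],[0,0,0,0.27,-0.95,0,1],[0,0,0,0.27,-0.95,0,1]]])

```text
time: 2.02
tool_pos: [0.3325, -0.2653, 0.231]
tool_rot: [-0.0, 1.0, 0.006, 0.0]
contact_force: [1.6, -0.2, 0.2]
gripper_width: 0.999
```

Emit:
carry_out(moves=[[[0,0,0,0.27,-0.95,0,1],[0,0,0,0.27,-0.95,0,1],[0,0,0,0.27,-0.95,0,1],[0,0,0,0.27,-0.95,0,1],[0,0,0,0.27,-0.95,0,1],[0,0,0,0.27,-0.95,0,1],[0,0,0,0.27,-0.95,0,1],[0,0,0,0.27,-0.95,0,1]]])

```text
time: 2.68
tool_pos: [0.4144, 0.0401, 0.2313]
tool_rot: [0.0, 1.0, 0.006, 0.0]
contact_force: [1.1, 0.1, 0.1]
gripper_width: 1.004
```

Emit:
carry_out(moves=[[[0,0,0,0.27,-0.95,0,1],[0,0,0,0.27,-0.95,0,1],[0,0,0,0.27,-0.95,0,1],[0,0,0,0.27,-0.95,0,1],[0,0,0,0.27,-0.95,0,1],[0,0,0,0.27,-0.95,0,1],[0,0,0,0.27,-0.95,0,1],[0,0,0,0.27,-0.95,0,1]]])

```text
time: 3.35
tool_pos: [0.4962, 0.3454, 0.2308]
tool_rot: [0.0, 1.0, 0.007, -0.0]
contact_force: [0.7, -0.6, 0.3]
gripper_width: 1.001
```

Emit:
carry_out(moves=[[[0,0,0,0,0,0,1],[0,0,0,0,0,0,1]]])

```text
time: 3.52
tool_pos: [0.496, 0.3447, 0.23]
tool_rot: [0.001, 1.0, 0.008, -0.001]
contact_force: [-0.3, -0.5, -0.4]
gripper_width: 1.0
```

Emit:
carry_out(moves=[[[0,0,0,0,0,0.9,1],[0,0,0,0,0,0.9,1],[0,0,0,0,0,0.9,1],[0,0,0,0,0,0.9,1],[0,0,0,0,0,0.9,1],[0,0,0,0,0,0.7,1],[0,0,0,0,0,0.3,1],[0,0,0,0,0,0,1]]])

```text
time: 4.18
tool_pos: [0.4937, 0.3408, 0.0077]
tool_rot: [0.002, 1.0, 0.006, -0.003]
contact_force: [-0.4, 0.2, -0.0]
gripper_width: 0.998
```

```bash
cat > look.py <<'E'
import sys
from h import *
n=sys.argv[1]
st=state();print(st["time"],st["tool_pos"].round(4),st["contact_force"].round(1))
P=np.array([.5424,.1435]);th=.014
G=np.array([[np.cos(th),np.sin(th)],[-np.sin(th),np.cos(th)]])
t=grab_frame("top");s=grab_frame("scene")
cv2.imwrite(f"pics/{n}.png",np.hstack([cv2.resize(t["frame"][90:300,60:400],None,fx=1.5,fy=1.5)[:,:,::-1],np.zeros((315,1,3),np.uint8)]))
cv2.imwrite(f"pics/{n}_s.png",s["frame"][:,:,::-1])
np.savez(f"pics/{n}_t.npz",**t)
try:
    c,a,d=carton(t);print("carton world",c.round(4),round(a,3),"guide",(G@(c-P)*1000).round(1),"rel",round(np.rad2deg(a-th),1),"size",np.round(d,1))
except Exception as e:print(e)
print("tool guide",(G@(st["tool_pos"][:2]-P)*1000).round(1))
E
python3 look.py a1
```

```text
4.1833 [0.4937 0.3408 0.0077] [-0.4  0.2 -0. ]
carton world [0.4983 0.2427] 0.129 guide [-42.7  99.8] rel 6.6 size [117.8 190.6]
tool guide [-46. 198.]
```

View pics/a1.png

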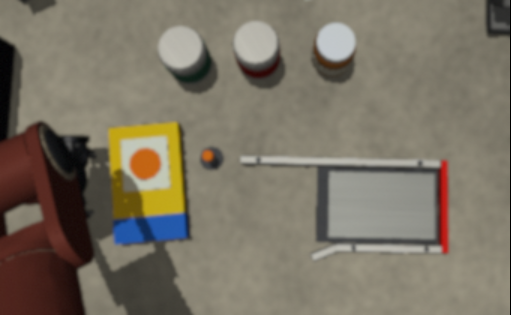

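View pics/a1_s.png

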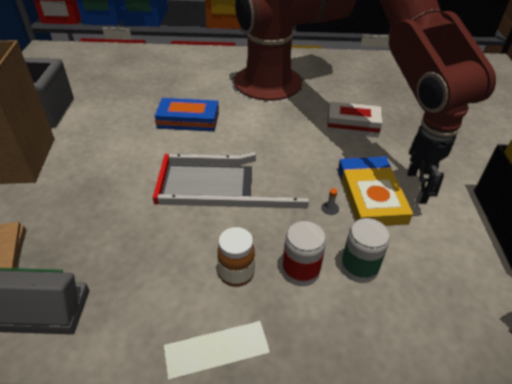

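Emit:
carry_out(moves=[[[0,0,0,0,0.2,0,1],[0,0,0,0,0.2,0,1],[0,0,0,0,0.2,0,1],[0,0,0,0,0.2,0,1],[0,0,0,0,0.2,0,1],[0,0,0,0,0.2,0,1],[0,0,0,0,0.05,0,1],[0,0,0,0,0,0,1]]])

```text
time: 4.95
tool_pos: [0.4971, 0.2925, 0.0115]
tool_rot: [0.0, 1.0, 0.007, -0.0]
contact_force: [0.6, 0.5, 0.5]
gripper_width: 1.002
```

```bash
python3 look.py a2
```

```text
4.95 [0.4971 0.2925 0.0115] [0.6 0.5 0.5]
carton world [0.4926 0.2226] 0.018 guide [-48.6  79.8] rel 0.2 size [117.2 189.9]
tool guide [-43.2 149.6]
```

View pics/a2.png

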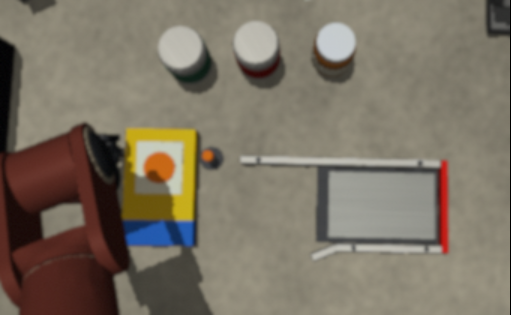

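Emit:
carry_out(moves=[[[0,0,0,0,0.1,0,1],[0,0,0,0,0.1,0,1],[0,0,0,0,0.06,0,1],[0,0,0,0,0.05,0,1],[0,0,0,0,0.03,0,1],[0,0,0,0,0,0,1]]])

```text
time: 5.55
tool_pos: [0.497, 0.2791, 0.011]
tool_rot: [0.0, 1.0, 0.007, -0.0]
contact_force: [0.5, 0.2, 0.6]
gripper_width: 1.001
```

```bash
python3 look.py a3
```

```text
5.55 [0.497  0.2791 0.011 ] [0.5 0.2 0.6]
carton world [0.4932 0.2092] 0.02 guide [-48.2  66.3] rel 0.4 size [117.6 189.8]
tool guide [-43.5 136.2]
```

View pics/a3.png

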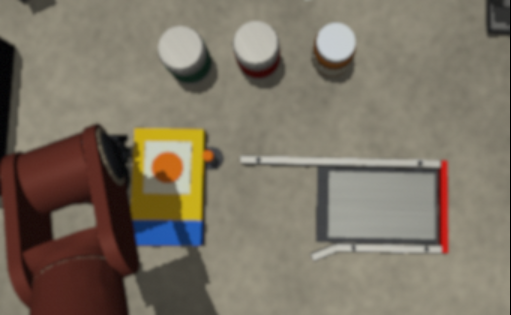

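View pics/a3_s.png

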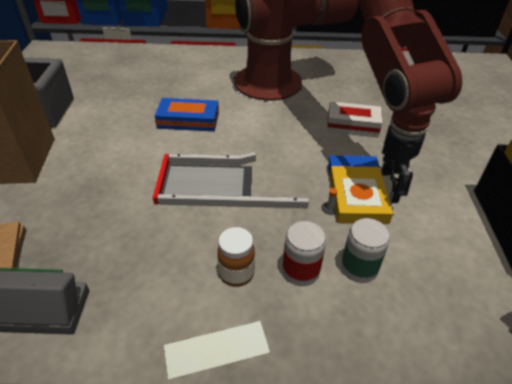

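Emit:
carry_out(moves=[[[0,0,0,0,0.025,0,1],[0,0,0,0,0.025,0,1],[0,0,0,0,0,0,1]]])

```text
time: 5.9
tool_pos: [0.4975, 0.2778, 0.0114]
tool_rot: [-0.0, 1.0, 0.007, 0.0]
contact_force: [-0.3, 2.5, 0.0]
gripper_width: 0.999
```

Emit:
carry_out(moves=[[[0,0,0,0,0.025,0,1],[0,0,0,0,0,0,1]]])

```text
time: 6.07
tool_pos: [0.4974, 0.2772, 0.0115]
tool_rot: [-0.001, 1.0, 0.007, 0.0]
contact_force: [0.1, 4.6, -0.3]
gripper_width: 1.0
```

Emit:
carry_out(moves=[[[0,0,0,0,0.025,0,1],[0,0,0,0,0.025,0,1],[0,0,0,0,0,0,1]]])

```text
time: 6.32
tool_pos: [0.4973, 0.2771, 0.0118]
tool_rot: [-0.003, 1.0, 0.008, 0.0]
contact_force: [-1.7, 11.1, -1.4]
gripper_width: 1.001
```

```bash
python3 look.py a4
```

```text
6.3167 [0.4973 0.2771 0.0118] [-1.7 11.1 -1.4]
carton world [0.4934 0.2074] 0.011 guide [-48.1  64.6] rel -0.1 size [117.3 189.3]
tool guide [-43.2 134.2]
```

View pics/a4.png

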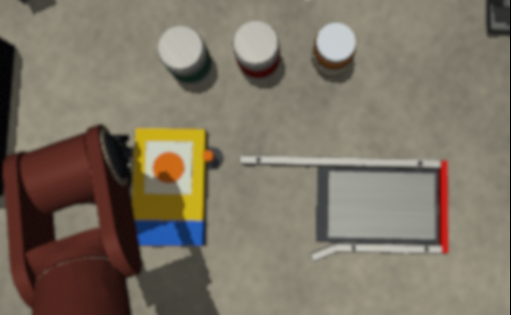

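Emit:
carry_out(moves=[[[0,0,0,0,-0.2,0,1],[0,0,0,0,-0.4,-0.1,-1],[0,0,0,-0.4,0,-0.1,-1],[0,0,0,-0.5,0,0,-1],[0,0,0,-0.5,0,0,-1],[0,0,0,-0.4,0,0,-1],[0,0,0,0,0,0,-1],[0,0,0,0,0,0,-1]]])

```text
time: 7.08
tool_pos: [0.4248, 0.2973, 0.0192]
tool_rot: [0.001, 1.0, 0.008, 0.0]
contact_force: [-0.2, 0.1, -0.7]
gripper_width: 0.013
```

```bash
python3 look.py b1
```

```text
7.0833 [0.4248 0.2973 0.0192] [-0.2  0.1 -0.7]
carton world [0.4931 0.2084] 0.016 guide [-48.4  65.6] rel 0.1 size [118.1 189.9]
tool guide [-115.4  155.5]
```

View pics/b1.png

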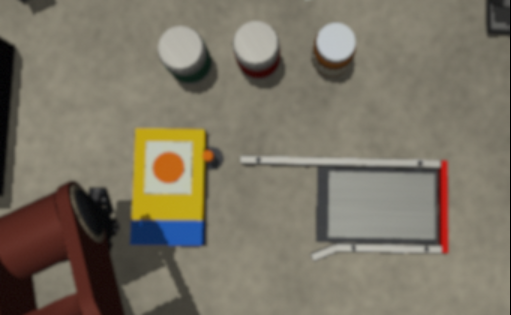

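View pics/b1_s.png

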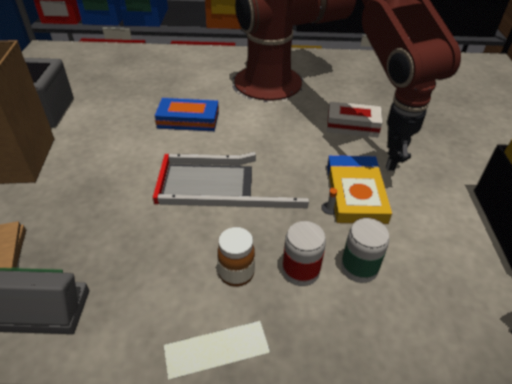

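Emit:
carry_out(moves=[[[0,0,0,0,0.2,0,-1],[0,0,0,0,0.2,0,-1],[0,0,0,0,0.1,0,-1],[0,0,-0.5,-0.14,0.13,0,-1],[0,0,-0.5,-0.14,0.13,0,-1],[0,0,-0.5,-0.14,0.13,0,-1],[0,0,-0.5,-0.14,0.13,0,-1],[0,0,0,0,0,0,-1]]])

```text
time: 7.85
tool_pos: [0.4043, 0.2539, 0.0191]
tool_rot: [0.0, 0.996, 0.094, -0.0]
contact_force: [-0.5, 0.4, 0.4]
gripper_width: -0.0
```

```bash
python3 look.py b2
```

```text
7.85 [0.4043 0.2539 0.0191] [-0.5  0.4  0.4]
carton world [0.4892 0.1997] 0.197 guide [-52.4  56.9] rel 10.5 size [117.5 190.1]
tool guide [-136.6  112.4]
```

View pics/b2.png

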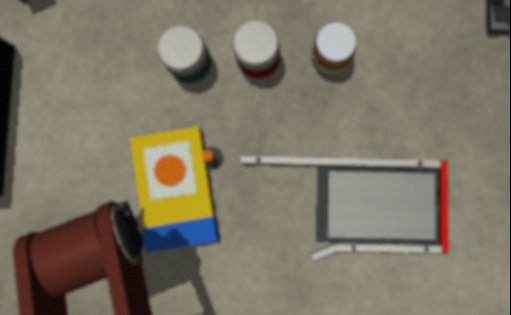

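Emit:
carry_out(moves=[[[0,0,-0.5,-0.12,0.125,0,-1],[0,0,-0.5,-0.12,0.125,0,-1],[0,0,-0.5,-0.12,0.125,0,-1],[0,0,-0.5,-0.12,0.12,0,-1],[0,0,-0.5,-0.12,0.12,0,-1],[0,0,-0.5,-0.12,0.12,0,-1],[0,0,-0.5,-0.12,0.12,0,-1],[0,0,0,0,0,0,-1]]])

```text
time: 8.62
tool_pos: [0.3836, 0.2116, 0.0193]
tool_rot: [0.0, 0.97, 0.244, -0.0]
contact_force: [-0.1, 0.1, -0.3]
gripper_width: -0.0
```

```bash
cat >> look.py <<'E'
r=a-th;R=np.array([[np.cos(r),np.sin(r)],[-np.sin(r),np.cos(r)]])
cg=G@(c-P)*1000
print("post in carton",(R@-cg).round(1),"tool in carton",(R@(G@(st["tool_pos"][:2]-P)*1000-cg)).round(1))
q=st["tool_rot"];print("tool heading rel guide deg",round(np.rad2deg(2*np.arctan2(q[2],q[1])-th),1))
E
python3 look.py b3
```

```text
8.6167 [0.3836 0.2116 0.0193] [-0.1  0.1 -0.3]
carton world [0.4857 0.1877] 0.486 guide [-56.   44.9] rel 27.0 size [117.4 189.6]
tool guide [-157.8   70.4]
post in carton [ 29.5 -65.5] tool in carton [-79.1  68.9]
tool heading rel guide deg 27.5
```

View pics/b3.png

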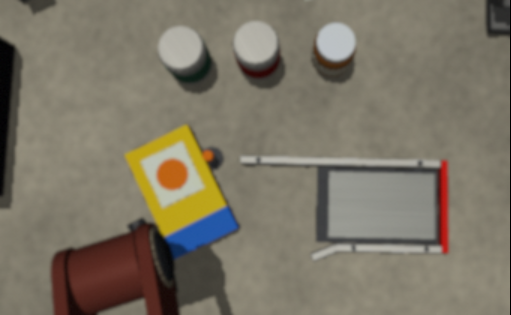

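Emit:
carry_out(moves=[[[0,0,-0.5,-0.1,0.12,0,-1],[0,0,-0.5,-0.1,0.12,0,-1],[0,0,-0.5,-0.1,0.11,0,-1],[0,0,-0.5,-0.1,0.11,0,-1],[0,0,-0.5,-0.1,0.11,0,-1],[0,0,-0.5,-0.1,0.11,0,-1],[0,0,-0.5,-0.1,0.11,0,-1],[0,0,-0.5,-0.1,0.11,0,-1]]])

```text
time: 9.38
tool_pos: [0.3797, 0.1649, 0.0196]
tool_rot: [-0.001, 0.912, 0.41, -0.0]
contact_force: [-2.3, 2.3, 2.3]
gripper_width: -0.004
```

```bash
python3 look.py b4
```

```text
9.3833 [0.3797 0.1649 0.0196] [-2.3  2.3  2.3]
carton world [0.4839 0.1759] 0.814 guide [-58.   33.2] rel 45.8 size [115.8 190.9]
tool guide [-162.4   23.7]
post in carton [ 16.6 -64.8] tool in carton [-79.5  68.2]
tool heading rel guide deg 47.6
```

View pics/b4.png

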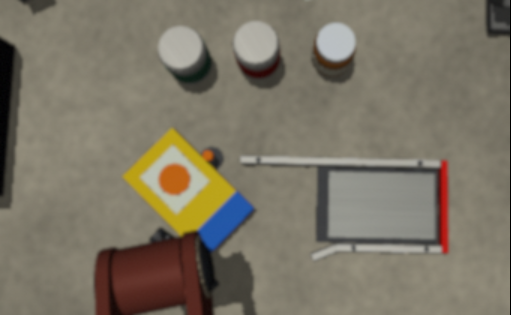

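Emit:
carry_out(moves=[[[0,0,-0.5,-0.1,0.11,0,-1],[0,0,-0.5,-0.1,0.11,0,-1],[0,0,-0.5,-0.1,0.11,0,-1],[0,0,-0.5,-0.1,0.1,0,-1],[0,0,-0.5,-0.1,0.1,0,-1],[0,0,-0.5,-0.1,0.1,0,-1],[0,0,-0.5,-0.1,0.1,0,-1],[0,0,-0.5,-0.1,0.1,0,-1]]])

```text
time: 10.15
tool_pos: [0.3891, 0.1201, 0.0192]
tool_rot: [-0.001, 0.827, 0.562, -0.001]
contact_force: [-5.6, 1.6, 4.5]
gripper_width: -0.004
```

```bash
python3 look.py b5
```

```text
10.15 [0.3891 0.1201 0.0192] [-5.6  1.6  4.5]
carton world [0.4821 0.1673] 1.171 guide [-60.   24.7] rel 66.3 size [116.4 191.6]
tool guide [-153.6  -21.2]
post in carton [  1.6 -64.8] tool in carton [-79.7  67.3]
tool heading rel guide deg 67.6
```

View pics/b5.png

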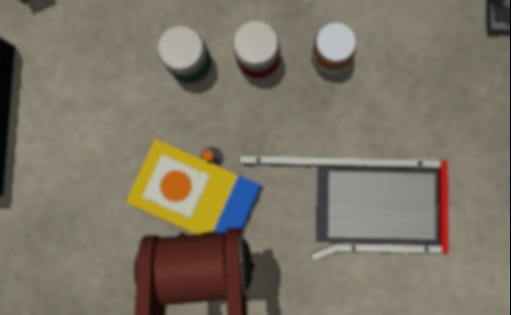

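Emit:
carry_out(moves=[[[0,0,-0.5,-0.1,0.09,0,-1],[0,0,-0.5,-0.1,0.09,0,-1],[0,0,-0.5,-0.1,0.09,0,-1],[0,0,-0.5,-0.1,0.08,0,-1],[0,0,-0.5,-0.1,0.08,0,-1],[0,0,-0.5,-0.1,0.08,0,-1],[0,0,-0.5,-0.1,0.08,0,-1],[0,0,-0.4,-0.08,0.07,0,-1]]])

```text
time: 10.92
tool_pos: [0.4065, 0.0836, 0.0188]
tool_rot: [-0.002, 0.72, 0.694, -0.002]
contact_force: [-11.4, 0.2, 8.1]
gripper_width: 0.001
```

```bash
python3 look.py b6
```

```text
10.9167 [0.4065 0.0836 0.0188] [-11.4   0.2   8.1]
carton world [0.4789 0.1588] 1.545 guide [-63.3  16.2] rel 87.7 size [115.8 191.9]
tool guide [-136.7  -58. ]
post in carton [-13.6 -63.9] tool in carton [-77.1  70.3]
tool heading rel guide deg 87.0
```

View pics/b6.png

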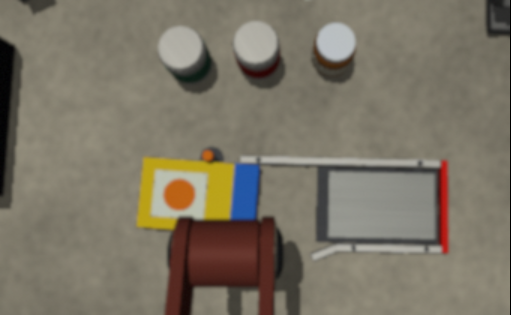

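Emit:
carry_out(moves=[[[0,0,-0.25,-0.04,0.04,0,-1],[0,0,-0.25,-0.03,0.03,0,-1],[0,0,0,0,0,0,-1]]])

```text
time: 11.27
tool_pos: [0.4085, 0.0805, 0.0186]
tool_rot: [-0.003, 0.705, 0.709, -0.003]
contact_force: [-12.1, -0.5, 10.2]
gripper_width: 0.001
```

```bash
python3 look.py b7; python3 - <<'E'
import cv2
s=cv2.imread("pics/b7_s.png");cv2.imwrite("pics/b7_sz.png",cv2.resize(s[110:300,140:420],None,fx=2.8,fy=2.8,interpolation=cv2.INTER_CUBIC))
E
```

```text
11.2667 [0.4085 0.0805 0.0186] [-12.1  -0.5  10.2]
carton world [0.4787 0.158 ] 1.573 guide [-63.5  15.4] rel 89.3 size [114.6 191.8]
tool guide [-134.7  -61.1]
post in carton [-14.6 -63.6] tool in carton [-77.4  70.3]
tool heading rel guide deg 89.5
```

View pics/b7_sz.png

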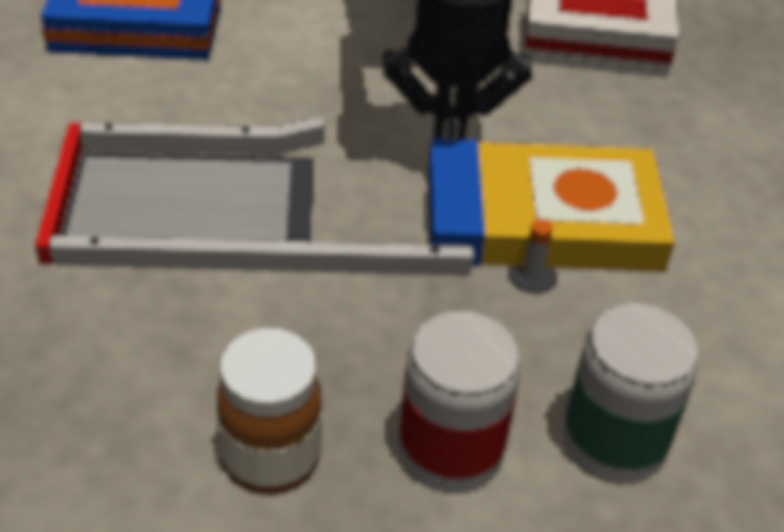

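Emit:
carry_out(moves=[[[0,0,0,0,-0.3,0,-1],[0,0,0,0,-0.5,0,-1],[0,0,0,0,0,-0.8,-1],[0,0,1,0,0,-0.8,0],[0,0,1,0,0,-0.8,0],[0,0,1,0,0,-0.8,0],[0,0,1,0,0,0,0],[0,0,1,0,0,0,0]]])

```text
time: 12.03
tool_pos: [0.3818, 0.0806, 0.1508]
tool_rot: [0.002, 0.843, 0.537, 0.003]
contact_force: [-0.8, -0.4, 0.4]
gripper_width: 0.503
```

Emit:
carry_out(moves=[[[0,0,1,0,0,0,0],[0,0,1,0,0,0,0],[0,0,1,0,0,0,0],[0,0,1,0,0,0,0],[0,0,1,0,0,0,0],[0,0,1,0,0,0,0],[0,0,1,0,0,0,0],[0,0,1,0,0,0,0]]])

```text
time: 12.7
tool_pos: [0.3798, 0.0805, 0.1475]
tool_rot: [0.0, 0.976, 0.216, 0.001]
contact_force: [0.5, -0.2, 0.1]
gripper_width: 0.499
```

Emit:
carry_out(moves=[[[0,0,1,0,0,0,0],[0,0,1,0,0,0,0],[0,0,1,0,0,0,0],[0,0,1,0,0,0,0],[0,0,0.9,0,0,0,0],[0,0,0,0,0,0,0]]])

```text
time: 13.2
tool_pos: [0.3798, 0.0805, 0.1474]
tool_rot: [0.0, 1.0, 0.006, 0.001]
contact_force: [0.7, -0.6, -0.2]
gripper_width: 0.504
```

```bash
python3 look.py c1
```

```text
13.2 [0.3798 0.0805 0.1474] [ 0.7 -0.6 -0.2]
carton world [0.4782 0.158 ] 1.556 guide [-64.   15.4] rel 88.3 size [116.7 190.7]
tool guide [-163.5  -60.7]
post in carton [-13.5 -64.4] tool in carton [-79.   97.2]
tool heading rel guide deg -0.1
```

View pics/c1.png

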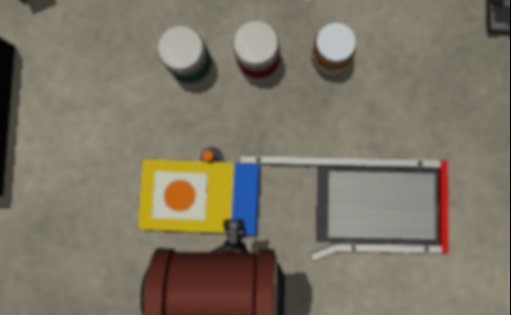

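Emit:
carry_out(moves=[[[0,0,0,0.4,-0.88,0,0],[0,0,0,0.4,-0.88,0,0],[0,0,0,0.4,-0.88,0,0],[0,0,0,0.4,-0.88,0,0],[0,0,0,0.4,-0.88,0,0],[0,0,0,0.4,-0.88,0,0],[0,0,0,0,0,0,0]]])

```text
time: 13.88
tool_pos: [0.4739, 0.2978, 0.1465]
tool_rot: [-0.001, 1.0, 0.01, 0.0]
contact_force: [-1.0, -1.1, -0.2]
gripper_width: 0.498
```

Emit:
carry_out(moves=[[[0,0,0,0,0,0.8,0],[0,0,0,0,0,0.8,0],[0,0,0,0,0,0.8,0],[0,0,0,0,0,0.7,0],[0,0,0,0,0,0.2,0],[0,0,0,0,0,0,0]]])

```text
time: 14.38
tool_pos: [0.4698, 0.2917, 0.0123]
tool_rot: [0.001, 1.0, 0.008, -0.003]
contact_force: [-0.1, 0.7, 0.6]
gripper_width: 0.506
```

```bash
python3 look.py c2
```

```text
14.3833 [0.4698 0.2917 0.0123] [-0.1  0.7  0.6]
carton world [0.478  0.1581] 1.566 guide [-64.2  15.5] rel 88.9 size [116.5 191.7]
tool guide [-70.5 149.3]
post in carton [-14.3 -64.5] tool in carton [133.6   8.8]
tool heading rel guide deg 0.1
```

View pics/c2.png

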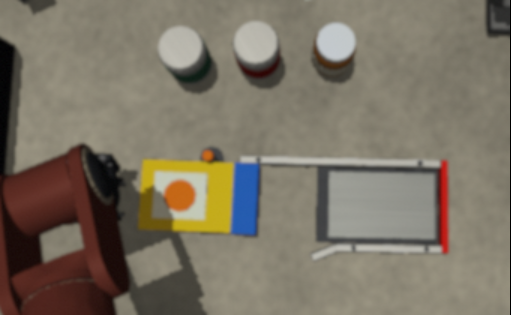

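Emit:
carry_out(moves=[[[0,0,0,0,0.3,0,0],[0,0,0,0,0.3,0,0],[0,0,0,0,0.3,0,0],[0,0,0,0,0.3,0,0],[0,0,0,0,0.3,0,0],[0,0,0,0,0.3,0,0],[0,0,0,0,0.3,0,0],[0,0,0,0,0.1,0,0]]])

```text
time: 15.15
tool_pos: [0.4736, 0.2046, 0.0171]
tool_rot: [-0.002, 1.0, 0.006, 0.0]
contact_force: [-4.2, 7.8, 4.7]
gripper_width: 0.496
```

```bash
python3 look.py c3
```

```text
15.15 [0.4736 0.2046 0.0171] [-4.2  7.8  4.7]
carton world [0.4785 0.0981] 1.597 guide [-64.6 -44.5] rel 90.7 size [116.7 186.4]
tool guide [-67.9  62. ]
post in carton [ 43.7 -65.1] tool in carton [106.6   2. ]
tool heading rel guide deg -0.1
```

View pics/c3.png

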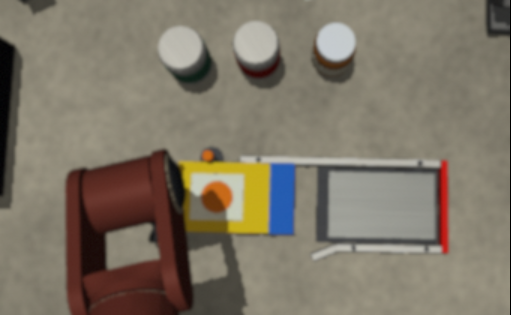

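Emit:
carry_out(moves=[[[0,0,0,-0.03,0.25,0,0],[0,0,0,-0.03,0.25,0,0],[0,0,0,-0.03,0.25,0,0],[0,0,0,-0.02,0.25,0,0],[0,0,0,-0.02,0.25,0,0],[0,0,0,-0.02,0.25,0,0],[0,0,0,0,0.25,0,0],[0,0,0,0,0.25,0,0]]])

```text
time: 15.92
tool_pos: [0.4685, 0.1238, 0.0153]
tool_rot: [-0.0, 1.0, 0.007, -0.0]
contact_force: [0.4, 4.8, 3.0]
gripper_width: 0.495
```

```bash
python3 look.py c4
```

```text
15.9167 [0.4685 0.1238 0.0153] [0.4 4.8 3. ]
carton world [0.4737 0.0059] 1.597 guide [ -70.7 -136.6] rel 90.7 size [116.7 164.7]
tool guide [-74.2 -18.7]
post in carton [135.8 -72.3] tool in carton [117.9   2.1]
tool heading rel guide deg 0.0
```

View pics/c4.png

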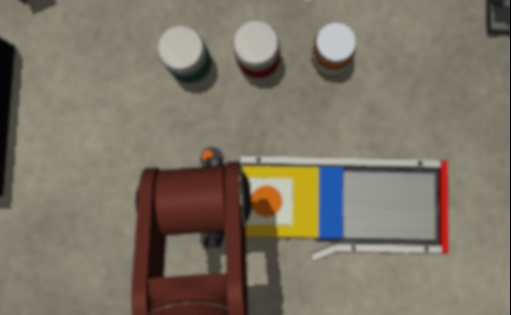

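Emit:
carry_out(moves=[[[0,0,0,0,0.25,0,0],[0,0,0,0,0.25,0,0],[0,0,0,0,0.25,0,0],[0,0,0,0,0.25,0,0],[0,0,0,0,0.25,0,0],[0,0,0,0,0.25,0,0],[0,0,0,0,0.25,0,0],[0,0,0,0,0.25,0,0]]])

```text
time: 16.68
tool_pos: [0.4697, 0.0437, 0.0152]
tool_rot: [0.0, 1.0, 0.007, -0.0]
contact_force: [-0.0, 1.8, -0.3]
gripper_width: 0.499
```

Emit:
carry_out(moves=[[[0,0,0,0,0.25,0,0],[0,0,0,0,0.25,0,0],[0,0,0,0,0.25,0,0],[0,0,0,0,0.25,0,0],[0,0,0,0,0.2,0,0],[0,0,0,0,0.2,0,0],[0,0,0,0,0,0,0]]])

```text
time: 17.27
tool_pos: [0.4711, -0.0128, 0.0156]
tool_rot: [0.001, 1.0, 0.007, 0.0]
contact_force: [-0.3, -0.2, 1.1]
gripper_width: 0.5
```

```bash
python3 look.py c5
```

```text
17.2667 [ 0.4711 -0.0128  0.0156] [-0.3 -0.2  1.1]
carton world [ 0.4762 -0.1204] 1.564 guide [ -69.9 -263. ] rel 88.8 size [116.1 185.2]
tool guide [ -73.5 -155.3]
post in carton [264.4 -64.4] tool in carton [107.5   5.9]
tool heading rel guide deg -0.0
```

View pics/c5.png

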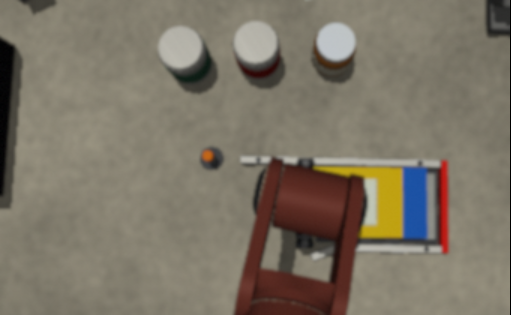

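Emit:
carry_out(moves=[[[0,0,0,0,0.1,0,0],[0,0,0,0,0.1,0,0],[0,0,0,0,0.1,0,0],[0,0,0,0,0.1,0,0],[0,0,0,0,0.1,0,0],[0,0,0,0,0.1,0,0],[0,0,0,0,0,0,0]]])

```text
time: 17.95
tool_pos: [0.4712, -0.0361, 0.0154]
tool_rot: [0.0, 1.0, 0.007, 0.0]
contact_force: [0.1, -0.1, 1.1]
gripper_width: 0.501
```

Emit:
carry_out(moves=[[[0,0,0,0,0.04,0,0],[0,0,0,0,0.04,0,0],[0,0,0,0,0,0,0]]])

```text
time: 18.2
tool_pos: [0.4712, -0.0386, 0.0154]
tool_rot: [0.0, 1.0, 0.007, 0.0]
contact_force: [0.3, 2.4, 1.7]
gripper_width: 0.499
```

Emit:
carry_out(moves=[[[0,0,0,0,0.03,0,0],[0,0,0,0,0.03,0,0],[0,0,0,0,0,0,0]]])

```text
time: 18.45
tool_pos: [0.4712, -0.0401, 0.0154]
tool_rot: [-0.001, 1.0, 0.007, 0.0]
contact_force: [-0.3, 7.8, 3.2]
gripper_width: 0.501
```

Emit:
carry_out(moves=[[[0,0,0,0,0.03,0,0],[0,0,0,0,0.03,0,0],[0,0,0,0,0,0,0]]])

```text
time: 18.7
tool_pos: [0.4714, -0.0401, 0.0155]
tool_rot: [-0.004, 1.0, 0.007, 0.0]
contact_force: [1.0, 16.4, 5.4]
gripper_width: 0.501
```

```bash
python3 look.py c6
```

```text
18.7 [ 0.4714 -0.0401  0.0155] [ 1.  16.4  5.4]
carton world [ 0.4755 -0.1521] 1.597 guide [ -71.  -294.6] rel 90.7 size [117.  170.9]
tool guide [ -73.6 -182.6]
post in carton [293.7 -74.5] tool in carton [112.    1.3]
tool heading rel guide deg -0.0
```

View pics/c6.png

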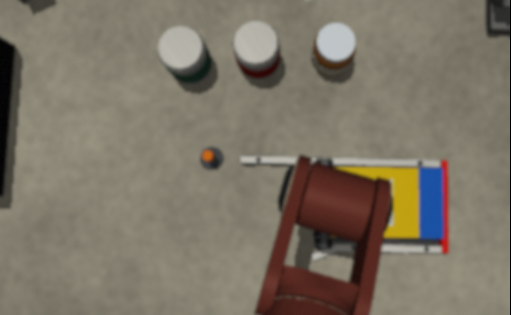

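Now firmly against the stop: the tool has stalled at the predicted y of −183 and the force is rising. Next I back off, lift and check.

Emit:
carry_out(moves=[[[0,0,0,0,-0.15,0,0],[0,0,0,0,-0.5,0,0],[0,0,0,0,-0.5,0,0],[0,0,0,0,0,-0.9,0],[0,0,0,0,0,-0.9,0],[0,0,0,0,0,-0.9,0],[0,0,0,0,0,-0.9,0],[0,0,0,0,0,-0.9,0]]])

```text
time: 19.47
tool_pos: [0.4699, 0.0021, 0.1965]
tool_rot: [0.001, 1.0, 0.007, -0.0]
contact_force: [0.4, -0.6, -0.6]
gripper_width: 0.496
```

Emit:
carry_out(moves=[[[0,0,0,0,-0.8,0,0],[0,0,0,0,-0.8,0,0],[0,0,0,0,-0.8,0,0],[0,0,0,0,-0.8,0,0],[0,0,0,0,-0.8,0,0],[0,0,0,0,0,0,0],[0,0,0,0,0,0,0]]])

```text
time: 20.05
tool_pos: [0.4678, 0.1633, 0.1948]
tool_rot: [0.001, 1.0, 0.009, -0.0]
contact_force: [0.2, -0.5, 0.1]
gripper_width: 0.498
```

```bash
python3 look.py d1;python3 - <<'E'
import cv2,numpy as np
t=np.load("pics/d1_t.npz")["frame"];cv2.imwrite("pics/d1z.png",cv2.resize(t[180:275,230:370,::-1],None,fx=5,fy=5,interpolation=cv2.INTER_CUBIC))
E
```

```text
20.05 [0.4678 0.1633 0.1948] [ 0.2 -0.5  0.1]
carton world [ 0.4754 -0.1433] 1.592 guide [ -71.  -285.9] rel 90.4 size [116.9 188.5]
tool guide [-74.3  20.8]
post in carton [285.3 -73. ] tool in carton [306.7   1.1]
tool heading rel guide deg 0.2
```

View pics/d1z.png

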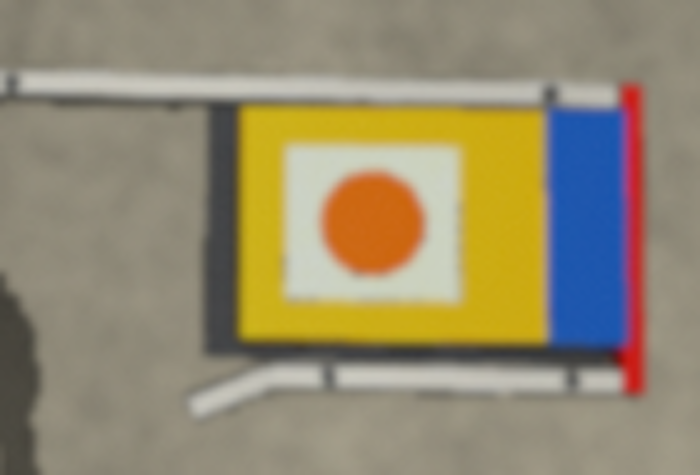

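View pics/d1_s.png

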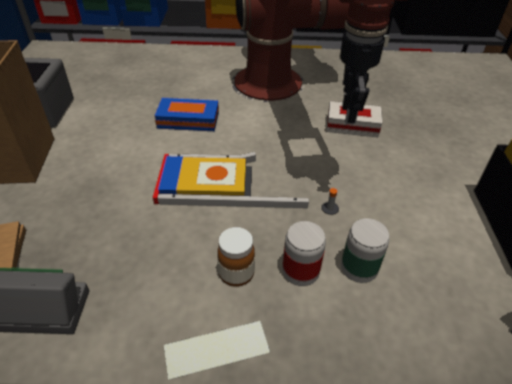

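```bash
python3 - <<'E'
from h import *
for n in("c6","d1"):
    t=dict(np.load(f"pics/{n}_t.npz"));r=t["frame"][215:240,340:365].astype(float).mean(0)
    print(n,r[6:22].round().astype(int).tolist())
a=dict(np.load("pics/top0.npz"))["frame"];b=t["frame"]
print("cans diff",np.abs(a[95:150,150:310].astype(int)-b[95:150,150:310]).max())
Z=t["z_map"]
for p in [(265,225),(300,240),(345,210),(345,240),(290,210)]:
  o,d=dirs(t,p);T=t["world_from_camera"];print(p,(o+d*Z[p[1],p[0]]/(d@T[:3,2])).round(4))
E
```

```text
c6 [[27, 81, 163], [27, 81, 163], [27, 81, 163], [27, 81, 163], [27, 81, 163], [27, 81, 163], [26, 81, 163], [34, 80, 163], [75, 76, 152], [131, 61, 119], [169, 41, 70], [177, 43, 41], [160, 77, 65], [142, 111, 97], [137, 128, 112], [137, 132, 116]]
d1 [[30, 87, 173], [30, 87, 174], [29, 86, 173], [29, 86, 173], [29, 86, 173], [29, 86, 173], [28, 86, 173], [37, 86, 173], [82, 81, 161], [141, 65, 126], [181, 44, 74], [189, 46, 44], [170, 82, 70], [151, 118, 103], [146, 136, 120], [146, 140, 124]]
cans diff 29
(265, 225) [ 4.72e-01 -2.12e-02 -2.00e-04]
(300, 240) [ 0.4375 -0.1058  0.0372]
(345, 210) [ 0.5137 -0.2161  0.035 ]
(345, 240) [ 0.4405 -0.2152  0.0396]
(290, 210) [ 0.5099 -0.0804  0.0351]
```

```bash
python3 -c "
from plant import ticket
print(ticket.job_done())"
```

```text
the job is handed in; nothing more can be done
None
```

The carton is on the weighing plate with its blue-banded end against the red stop, and I handed the job in at about 20 s of robot time (limit 61 s).

1. **Push to the post:** I squared the carton with the open fingers and pushed it until its long side met the post. It was crosswise to within about 0.1°, and the tool stalled at 11 N.
2. **Swing:** I pushed the banded end with the shut fingers and the carton turned against the post to about 89°. It slipped roughly 60 mm along the post while turning.
3. **Slide in:** I pushed it between the rails, banded end first, until it stalled at the stop with 16 N.

**Last checks**
- **Heading:** the carton lies 90.4° to the guide's x, in line with the lane.
- **Contact with the stop:** the blue/red edge in the top image is in the same place with the gripper pressing and after it backed off, so the carton did not spring back.
- **Flatness:** the depth readings on its top are 35–40 mm, so it lies flat within the sensor's spread.
- **Bystanders:** the cans and the jar look unmoved in both views. The largest pixel difference was 29, which I put down to lighting and did not check further.
- **Clearance:** the gripper is clear of everything.

**One disagreement:** the top-view outline put the carton's centre at guide y = −286 mm, while the expected value and the tool's stall position both give −290 mm. I take this as outline and calibration error, because the carton covers as much of the stop in the image as it should if they are touching.

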